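Close the ribboning jig on a two-box gift set

TASK

A two-box gift set is being made up for ribbon tying: the first navy gift box already lies in the ribboning jig with the sliding jaw run up close to its end. Slide the jaw right back by its black grip, put the second navy gift box squarely on top of the first with the long sides flush, let go of it, and then slide the jaw gently home until it is snug against the ends of both boxes, so that the set is held endwise between the jaw and the fixed stop. Leave the letter stamp and the ribbon spools where they are.

Things in the scene. Friction and masses are not known exactly. Their poses are not given: they have to be found in the camera images.
- jig: Ribboning jig fixed to the table: 100 x 278 x 12 mm plywood base, long side along its own y (from y -0.152 to +0.126). Origin at table height; own x points to the low back fence, own y to the fixed end stop, z up. Its -x front is open. The lower box lies on two cork-topped bearers 20 mm above the table, long side along y; the jaw's track is at the -y end.
- seat (a point): Centre of the jig's box seat: jig x 0, y +0.035, 20 mm above the table, where the centre of the lower box's underside belongs; axes as the jig's. Low back fence: two aluminium posts, face at x +32.5 mm from here, tops 46 mm above the table (8 mm below the lower box's top).
- jaw (a joint): Sliding jaw (m). 0: its cork face is one box length (150 mm) from the fixed stop's face; grows as it is drawn back along jig -y, up to 0.045 (end of track); goes to -0.025 if no box is between. At value q the face is at jig y = -0.040 - q. Stays where it is left; takes about 2.5 N to slide, some 1 N more pushing a box. Jaw plate 52 mm wide, 11 mm thick, top 77.5 mm above the table.
- jaw_grip (a point): Middle of the jaw's grip: black ribbed block with a white line on top, 18 mm wide across the track (jig x), 30 mm along it (jig y), 32 mm tall, top 70.5 mm above the table. This point is 56.5 mm above the table, at jig x 0, y = -0.083 - q. Its jig +x and -x sides are free to grasp; 17 mm lie between it and the back of the jaw plate. Axes as the jig's.
- lower_box: Navy lidded gift box, closed, 62 x 150 x 34 mm (own x, y, z), origin at the centre of its underside, 160 g, loose, lying in the jig.
- upper_box: A second, identical navy lidded gift box, closed, 62 x 150 x 34 mm (own x, y, z), origin at the centre of its underside, about 140 g, loose, lying flat on the table to the left or right of the jig. Grasp across its 62 mm width. Either way round is fine on top of the other.
- letter_stamp: Bystander: brass stamp with a turned brown wooden handle, 29 x 30 x 73 mm, standing on the table; origin at the centre of its underside.
- spool_navy: Bystander: white spool of navy ribbon lying flat, 60 mm across, 22 mm high, behind the jig; origin at its underside.
- spool_gold: Bystander: white spool of gold ribbon lying flat, 54 mm across, 18 mm high, behind the jig; origin at its underside.
- fixed_stop (a point): Foot of the cork face of the fixed aluminium end stop: jig x 0, y +0.110, 75 mm along jig y from the seat, 20 mm above the table; axes as the jig's, the face looks to -y. The stop is 56 mm wide, its top 78 mm above the table (10 mm below the top of two stacked boxes).

How it is judged:
By the outcome, as a careful person would: the job done as asked, in the order asked, and still so for the second after the job is handed in, with the robot touching nothing.
It also fails if it takes over 61 s, if anything falls off the work surface, if the arm or the gripper's body presses on something with over 40 N, if the wrist force passes 120 N, or if a joint passes its speed limit or range.

ROBOT

A 6-joint arm with a two-finger parallel gripper is mounted at the origin on a cart in front of the work surface, level with it; the furniture and walls round the work are solid. World frame = base frame: x ahead of the robot, y to its left, z up, the work surface at z = 0. Lengths are in m, angles in rad, forces in N, time in s.
With the tool pointing down it reaches from about 0.4 to 0.925 m from the base axis. Payload 3.4 kg.
Tool frame: the origin (TCP) lies at the very end of the fingers, on their centre line; the grasp point (between the pads) lies 19 mm behind it (env.grip_depth is the distance from the TCP to the grasp point, in m); z points along the fingers, y is the line along which they close (so a half turn about z gives the same grasp; the last joint's range is limited). The gripper opens to 85 mm and grips with 20 to 120 N. Pads are 22 mm wide; open, the fingers measure 114 mm over their backs; the gripper's body (76 mm by 85 mm) begins 54 mm behind the grasp point. The pads swing forward as they close: fully open they stand 13 mm farther back than shut.
Start: joints at [1.101, 0.307, 1.506, -0, 1.328, -0.073], TCP at [0.222, 0.531, 0.198] pointing down, gripper open.
Joint ranges: [-3.12, 3.12], [-1.05, 2.28], [0.14, 2.33], [-1.42, 4.57], [0.1, 2.73], [-2.68, 2.68]. Speed limits (rad/s): [2.57, 2.57, 3.14, 3.14, 3.14, 3.14].

INTERFACE

Orientations are given as a rotation vector (axis times angle).
In Python, from rig import env gives the robot as it stands.
- The arm moves only by the tool send_rows, never from a script. Its argument "deltas" is a list that holds one entry, the list of rows, each a list of 7 numbers: the turn, a rotation vector about the tool's x, y, z in rad, then the shift along the tool's x, y, z in mm, then the gripper command: -1 is fully open, 1 is shut, values between are in proportion. A call has 1 to 5 rows; each row is the pose to reach, as a shift and turn from the pose commanded when the call began, along the tool's axes at that moment; what a row does not reach only later rows make up. A row lasts 1/10 s, in which the tool goes at most 50 mm and 8.59 degrees, less where a joint would pass 70% of its speed; a pose out of reach is approached as far as the arm can. A call with a gripper value outside its range is refused whole. The fingers move at their own pace and stop on an object; "force" is the grip in N (left out, the last holds). Time passes only in rows, so rows that repeat a pose let the fingers close. It gives the time, the measured TCP pose, the force, the opening and the grip force at its end, in the units of the state.
- env.read_state(): the state, without advancing time (a new reading comes with each control period).
- env.read_camera(name): name is "scene" or "top"; returns the picture (400x640x3 uint8, red, green, blue); there is no depth.
- env.get_calibration(name): a dict with "fx", "fy", "cx", "cy" (pixels), "pose" (4x4, takes a point from camera to world coordinates). Camera axes: x right, y up, looking along -z (the intrinsics and any distortion apply to the point x, -y, -z); pixel columns grow to the right and rows downward; lengths in m; the calibration is good to about 2 mm. A picture is of the moment at which its call begins. get_calibration takes no time and is no camera call.
- env.close_job(): hands the job in; it is judged then, once.
Trained networks look in the newest picture that a camera, given by its name, has taken for a name from the list of things; names that differ only in an ending like _2 or _b are one class to them, and where a whole thing is asked for, a point or a joint stands for the part that bears it (a point fixed in the world has none). Each returns a list of dicts, best first, with "conf" (0 to 1); they miss things now and then, are a little off and sometimes report something else, mostly with a low value. They report only what shows in the picture. A call takes as long as a camera call.
- env.search_frame(camera, name): "position" ([row, column] in pixels, amid what is visible of it).
- env.pinpoint(camera, name): "position" ([row, column] in pixels: a listed point, or the origin of a listed thing).
The state is a dict: "clock": time; "joint_positions": joint angles; "joint_velocities": joint speeds; "tau": joint torques, N m; "eef_pos": TCP position; "eef_rot": TCP orientation; "wrist_force": force on the tool from outside, world axes, zero at the start; "wrist_torque": the same for the moment, N m; "grip_width": finger opening in m; "grasp_force": force on a finger pad.
Only numpy, scipy, OpenCV 4.12 (cv2) and the standard library are available. Lean on these libraries where they do the work, as an engineer would, in place of code of your own. Each camera call takes 0.05 s, during which the arm holds its last target. There are 200 camera calls.

## Working session

There is one attempt and no reset: what is moved stays moved. The work goes in short steps, Python scripts to look and compute and a tool call to move; the robot and the scene stay as the last step left them, time stands still between calls to the robot, and variables do not carry over. Pictures are saved under pics/ and viewed, at most 10 in all, crops included, and the job is handed in when it is done.

Besides the shell and the picture viewer there is one more tool, called by a JSON object that holds its "method" and its "body", one argument or row to a line. send_rows: Moves the arm, as the interface text tells. Its arguments: {"type":"object","properties":{"deltas":{"type":"array"},"force":{"type":"number"}},"required":["deltas"]}

```bash
ls; mkdir -p pics; cat > h.py <<'E'
import numpy as np, cv2
from scipy.spatial.transform import Rotation as R
from rig import env
def pix2w(cam,rc,z):
    c=env.get_calibration(cam); P=np.array(c["pose"])
    K=np.array([[c["fx"],0,c["cx"]],[0,c["fy"],c["cy"]],[0,0,1.]])
    d=np.array(c.get("dist",c.get("distortion",np.zeros(5))),float)
    u=cv2.undistortPoints(np.array([[[rc[1],rc[0]]]],float),K,d)[0,0]
    v=P[:3,:3]@np.array([u[0],-u[1],-1.]); o=P[:3,3]
    return o+v*(z-o[2])/v[2]
def shot(cam,name):
    im=env.read_camera(cam); cv2.imwrite("pics/"+name,im[:,:,::-1]); return im
E
python3 - <<'E'
from h import *
for c in("top","scene"):
    shot(c,c+"1.png"); k=env.get_calibration(c); print(c,k.keys(),np.round(k["pose"],3).tolist(),k["fx"])
    for n,z in dict(seat=.02,fixed_stop=.02,jaw_grip=.0565,lower_box=.02,upper_box=0,letter_stamp=0,spool_navy=0,spool_gold=0,jig=0).items():
        print(n,[(np.round(r["position"]).tolist(),round(r["conf"],2),np.round(pix2w(c,r["position"],z),3).tolist()) for r in env.pinpoint(c,n)[:3]])
print({k:np.round(v,3) for k,v in env.read_state().items()})
E
```

```text
pics
top dict_keys(['fx', 'fy', 'cx', 'cy', 'pose']) [[-0.029, 0.995, -0.097, 0.473], [-1.0, -0.03, -0.005, -0.061], [-0.008, 0.097, 0.995, 1.057], [0.0, 0.0, 0.0, 1.0]] 371.8636298456308
seat [([240.0, 346.0], 0.74, [0.461, -0.138, 0.02])]
fixed_stop [([242.0, 322.0], 0.6, [0.457, -0.07, 0.02])]
jaw_grip [([227.0, 392.0], 0.73, [0.491, -0.258, 0.056])]
lower_box [([236.0, 350.0], 0.66, [0.47, -0.147, 0.02]), ([254.0, 186.0], 0.6, [0.433, 0.308, 0.02])]
upper_box [([256.0, 183.0], 0.66, [0.428, 0.324, 0.0]), ([230.0, 394.0], 0.41, [0.485, -0.275, 0.0])]
letter_stamp [([232.0, 446.0], 0.46, [0.473, -0.422, 0.0])]
spool_navy [([151.0, 324.0], 0.6, [0.716, -0.083, 0.0])]
spool_gold [([156.0, 367.0], 0.65, [0.698, -0.207, 0.0])]
jig [([234.0, 359.0], 0.63, [0.475, -0.175, 0.0])]
scene dict_keys(['fx', 'fy', 'cx', 'cy', 'pose']) [[0.577, 0.639, -0.508, -0.042], [-0.817, 0.451, -0.36, -0.499], [-0.001, 0.623, 0.782, 1.003], [0.0, 0.0, 0.0, 1.0]] 431.3960205387023
seat [([247.0, 313.0], 0.89, [0.469, -0.139, 0.02])]
fixed_stop [([238.0, 292.0], 0.61, [0.46, -0.074, 0.02])]
jaw_grip [([264.0
[... 205 characters left out ...]
, 0.0])]
spool_navy [([187.0, 340.0], 0.57, [0.704, -0.072, 0.0])]
spool_gold [([207.0, 379.0], 0.69, [0.706, -0.209, 0.0])]
jig [([256.0, 326.0], 0.95, [0.477, -0.176, 0.0])]
{'clock': np.float64(1.0), 'joint_positions': array([ 1.101,  0.307,  1.506,  0.   ,  1.328, -0.074]), 'joint_velocities': array([-0.   , -0.001,  0.002, -0.001,  0.001,  0.001]), 'tau': array([-1.0000e-03, -4.5750e+01, -2.5235e+01, -0.0000e+00,  1.0000e-03,
       -0.0000e+00]), 'eef_pos': array([0.222, 0.531, 0.198]), 'eef_rot': array([0.618, 3.08 , 0.   ]), 'wrist_force': array([-0.472, -0.094, -1.199]), 'wrist_torque': array([-0.031, -0.016, -0.071]), 'grasp_force': np.float64(0.0), 'grip_width': np.float64(0.086)}
```

View pics/top1.png

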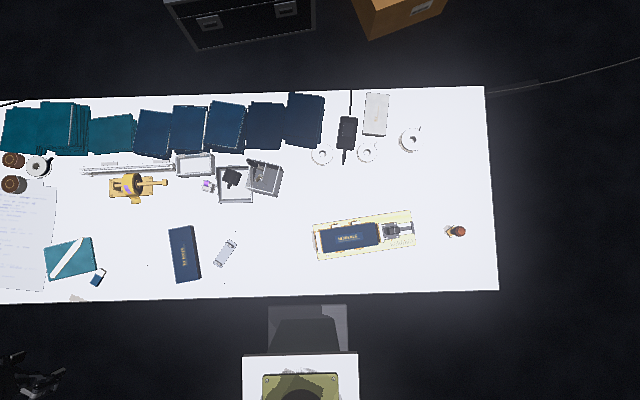

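View pics/scene1.png

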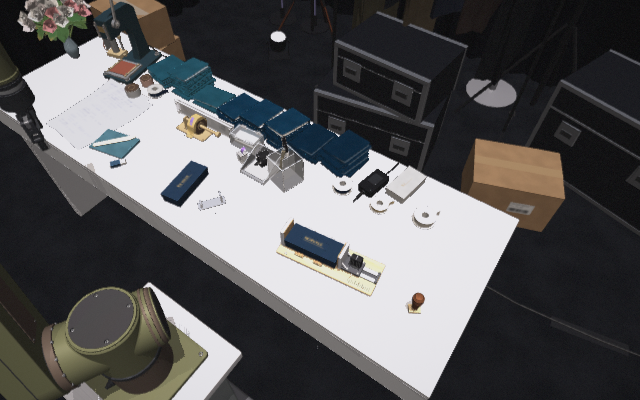

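The top view shows the upper box at about (255,184), the jig and lower box at (238,350), the jaw on the right at about (230,395) and the stamp at (231,456). Next I'll fit box silhouettes in both cameras to get accurate poses.

```bash
cat >> h.py <<'E'
from scipy.optimize import minimize
def w2pix(cam,X):
    c=env.get_calibration(cam); P=np.array(c["pose"])
    q=(np.asarray(X)-P[:3,3])@P[:3,:3]
    return np.c_[c["cx"]-c["fx"]*q[:,0]/q[:,2], c["cy"]+c["fy"]*q[:,1]/q[:,2]]
def navy(im):
    h=cv2.cvtColor(im,cv2.COLOR_RGB2HSV); i=im.astype(int)
    return ((i[:,:,2]-i[:,:,0]>12)&(h[:,:,2]<150)).astype(np.uint8)
def boxpts(p,z,dims=(.062,.150,.034)):
    c,s=np.cos(p[2]),np.sin(p[2]); L=[]
    for a in(-.5,.5):
        for b in(-.5,.5):
            for k in(0,1):
                x,y=a*dims[0],b*dims[1]; L.append([p[0]+c*x-s*y,p[1]+s*x+c*y,z+k*dims[2]])
    return np.array(L)
def fit(ims,p0,z,S=8):
    """silhouette fit (x,y,yaw) of a box with underside at z over the cameras in ims"""
    D={}
    for cam,im in ims.items():
        uv=w2pix(cam,boxpts(p0,z)); lo=np.floor(uv.min(0)-10).astype(int); hi=np.ceil(uv.max(0)+10).astype(int)
        m=navy(im)[lo[1]:hi[1],lo[0]:hi[0]]; m=cv2.morphologyEx(m,cv2.MORPH_CLOSE,np.ones((7,7),np.uint8))
        n,l,st,_=cv2.connectedComponentsWithStats(m); m=(l==1+np.argmax(st[1:,4])).astype(np.float32)
        D[cam]=(lo,cv2.resize(m,None,fx=S,fy=S,interpolation=cv2.INTER_LINEAR)>.5)
    def cost(q):
        e=0
        for cam,(lo,m) in D.items():
            uv=(w2pix(cam,boxpts(q*[.01,.01,.1],z))-lo+.5)*S
            h=cv2.convexHull(uv.astype(np.float32)); r=np.zeros(m.shape,np.uint8)
            cv2.fillConvexPoly(r,np.round(h*16).astype(np.int32),1,shift=4); e+=np.sum(r.astype(bool)^m)/m.sum()
        return e
    q0=np.array(p0)/[.01,.01,.1]
    r=minimize(cost,q0,method="Nelder-Mead",options=dict(initial_simplex=np.vstack([q0,q0+np.diag([1,1,1])]),xatol=1e-3,fatol=1e-5))
    return r.x*[.01,.01,.1],r.fun
E
python3 - <<'E'
from h import *
ims={c:cv2.imread(f"pics/{c}1.png")[:,:,::-1] for c in("top","scene")}
for n,p,z in(("up",[.435,.31,.05],0),("low",[.466,-.143,.1],.02)):
    for cs in(("top",),("scene",),("top","scene")):
        f,e=fit({c:ims[c] for c in cs},p,z); print(n,cs,f.round(4),round(e,3))
a=cv2.resize(ims["top"][200:300,160:240],None,fx=4,fy=4); b=cv2.resize(ims["scene"][210:300,270:390],None,fx=5,fy=5)
t=cv2.resize(ims["top"][200:270,300:420],None,fx=6,fy=6,interpolation=cv2.INTER_CUBIC)
cv2.imwrite("pics/c1.png",t[:,:,::-1]);cv2.imwrite("pics/c2.png",b[:,:,::-1])
E
```

```text
up ('top',) [ 0.436   0.3127 -1.4297] 0.045
up ('scene',) [0.4375 0.3141 1.7767] 0.151
up ('top', 'scene') [ 0.4378  0.3129 -1.4099] 0.207
low ('top',) [ 0.4674 -0.1404  0.1233] 0.044
low ('scene',) [ 0.471  -0.1402  0.128 ] 0.162
low ('top', 'scene') [ 0.4673 -0.1405  0.1205] 0.211
```

View pics/c1.png

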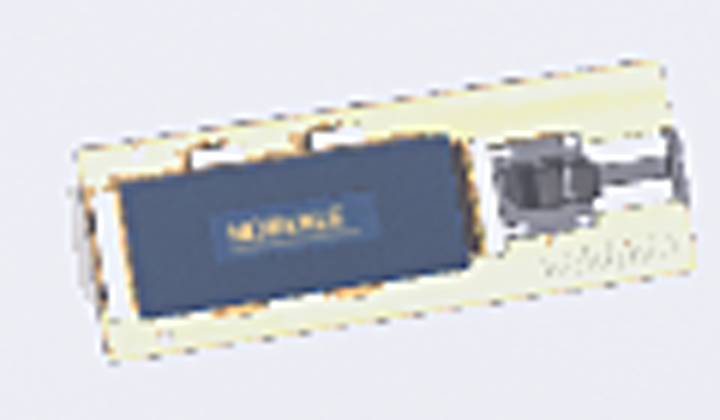

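View pics/c2.png

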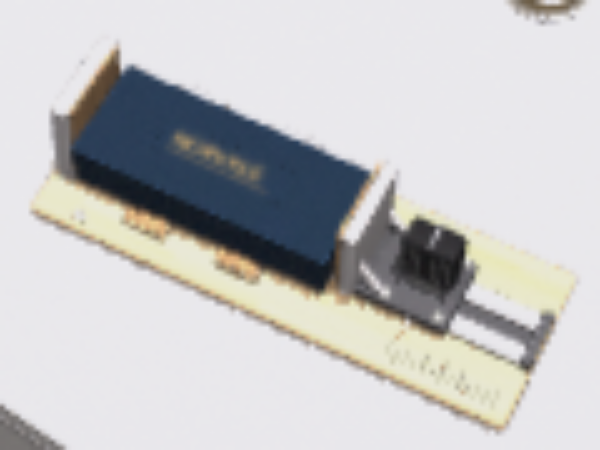

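The crops show the lower box seated with a small gap to the jaw plate. The base corners in crop c1 are at (80,150), (665,62), (692,272) and (110,362). The grip top is near (553,183) in c1 and (437,237) in c2.

```bash
python3 - <<'E'
from h import *
f=lambda u,v,s,o:((v+.5)/s-.5+o[1],(u+.5)/s-.5+o[0])
T=[pix2w("top",f(u,v,6,(300,200)),.012)[:2] for u,v in((80,150),(665,62),(692,272),(110,362))]
Sc=[pix2w("scene",f(u,v,5,(270,210)),.012)[:2] for u,v in((32,208),(503,430),(578,275))]
T=np.array(T);Sc=np.array(Sc);print(T.round(4),Sc.round(4))
yd=(T[0]-T[1]+T[3]-T[2]);yaw=np.arctan2(-yd[0],yd[1]);print("yaw top",yaw)
yd=Sc[0]-Sc[1];print("yaw sc",np.arctan2(-yd[0],yd[1]),np.linalg.norm(yd))
c=T.mean(0);j=np.array([-np.sin(yaw),np.cos(yaw)])
o=c+.013*j; print("jig org",o,"seat",o+.035*j)
cs=(Sc[0]+Sc[2])/2; print("jig org scene",cs+.013*j,"seat",cs+.048*j)
for n,g in(("top",pix2w("top",f(553,183,6,(300,200)),.0705)),("sc",pix2w("scene",f(437,237,5,(270,210)),.0705))):
    print("grip",n,g.round(4),"q",-(g[:2]-o)@j-.083)
ims={c:cv2.imread(f"pics/{c}1.png")[:,:,::-1] for c in("top","scene")}
print(fit({"top":ims["top"]},[.436,.3127,-1.43],0)[0])
for cam,o0 in(("top",(0,0)),):
    a=ims[cam].copy()
E
```

```text
[[ 0.505  -0.0456]
 [ 0.5382 -0.3207]
 [ 0.4403 -0.3279]
 [ 0.4066 -0.0568]] [[ 0.4053 -0.061 ]
 [ 0.4389 -0.3341]
 [ 0.5383 -0.3211]]
yaw top 0.1216402038046476
yaw sc 0.1226261552252548 0.2751266495876308
jig org [ 0.4709524 -0.1748376] seat [ 0.46670548 -0.14009621]
jig org scene [ 0.47021864 -0.17818439] seat [ 0.46597172 -0.14344301]
grip top [ 0.4827 -0.2541  0.0705] q -0.00290210407760777
grip sc [ 0.4825 -0.2632  0.0705] q 0.006125312821896461
[ 0.43409673  0.31233911 -1.40263766]
```

```bash
cat > plan.py <<'E'
import sys
from h import *
def plan(wps,step=45,ang=7.5,start=None):
    """wps: (x,y,z[m], world angle of tool y [deg]); prints the call rows (turn about z, shift mm)"""
    s=env.read_state(); r=R.from_rotvec(s["eef_rot"]).as_matrix(); p=np.array(s["eef_pos"]); a=np.degrees(np.arctan2(r[1,1],r[0,1]))
    print("now",p.round(4),"yaw",round(a,2),"tilt",r[:,2].round(3),"t",s["clock"],"w",round(s["grip_width"],4),"F",np.round(s["wrist_force"],1),"gf",round(s["grasp_force"],1))
    P=[np.r_[p,a]]
    for w in wps:
        d=np.array(w,float)-P[-1]; d[3]=(d[3]+90)%180-90
        n=int(np.ceil(max(np.linalg.norm(d[:3])*1000/step,abs(d[3])/ang,1)))
        b=P[-1].copy(); P+= [b+d*k/n for k in range(1,n+1)]
    i=0
    while i<len(P)-1:
        o=P[i]; y=np.radians(o[3]); Y=np.array([np.cos(y),np.sin(y),0]); X=np.array([-np.sin(y),np.cos(y),0]) # tool x = y+90
        M=np.array([X,Y,[0,0,-1]])
        rows=[]
        for q in P[i+1:i+6]:
            rows.append([0,0,round(-np.radians(q[3]-o[3]),3)]+[float(v) for v in (M@(q[:3]-o[:3])*1000).round(1)])
        print(rows); i+=5
if __name__=="__main__": plan(eval(sys.argv[1]))
E
python3 plan.py "[(.47,.15,.198,30),(.482,-.261,.14,7)]"
```

```text
now [0.2217 0.5306 0.1981] yaw 67.32 tilt [ 0.  0. -1.] t 1.0 w 0.0856 F [-0.5 -0.1 -1.2] gf 0.0
[[0, 0, np.float64(0.059), -34.2, -23.2, 0.0], [0, 0, np.float64(0.118), -68.3, -46.4, 0.0], [0, 0, np.float64(0.178), -102.5, -69.7, 0.0], [0, 0, np.float64(0.237), -136.7, -92.9, 0.0], [0, 0, np.float64(0.296), -170.8, -116.1, 0.1]]
[[0, 0, np.float64(0.059), -39.5, -12.2, 0.0], [0, 0, np.float64(0.118), -78.9, -24.5, 0.0], [0, 0, np.float64(0.178), -118.4, -36.7, 0.0], [0, 0, np.float64(0.237), -157.8, -49.0, 0.0], [0, 0, np.float64(0.296), -197.3, -61.2, 0.1]]
[[0, 0, np.float64(0.059), -41.3, -0.2, 0.0], [0, 0, np.float64(0.099), -76.3, -21.8, 5.8], [0, 0, np.float64(0.14), -111.3, -43.4, 11.6], [0, 0, np.float64(0.18), -146.2, -65.1, 17.4], [0, 0, np.float64(0.22), -181.2, -86.7, 23.2]]
[[0, 0, np.float64(0.04), -38.8, -13.5, 5.8], [0, 0, np.float64(0.08), -77.7, -26.9, 11.6], [0, 0, np.float64(0.12), -116.5, -40.4, 17.4], [0, 0, np.float64(0.161), -155.4, -53.9, 23.2], [0, 0, np.float64(0.201), -194.2, -67.4, 29.0]]
[[0, 0, np.float64(0.04), -40.8, -5.5, 5.8]]
```

{"method": "send_rows", "body": {
  "deltas": [
    [[0,0,0.059,-34,-23,0,-0.3],[0,0,0.118,-68,-46,0,-0.3],[0,0,0.178,-102,-70,0,-0.3],[0,0,0.237,-137,-93,0,-0.3],[0,0,0.296,-171,-116,0,-0.3]]
  ],
  "force": 30
}}

```text
clock: 1.5
eef_pos: [0.3355, 0.3563, 0.1983]
eef_rot: [1.068, 2.954, 0.001]
wrist_force: [0.0, -0.4, -0.4]
grip_width: 0.0554
grasp_force: 0.0
```

{"method": "send_rows", "body": {
  "deltas": [
    [[0,0,0.059,-39,-12,0,-0.3],[0,0,0.118,-79,-24,0,-0.3],[0,0,0.178,-118,-37,0,-0.3],[0,0,0.237,-158,-49,0,-0.3],[0,0,0.296,-197,-61,0,-0.3]]
  ]
}}

```text
clock: 2.0
eef_pos: [0.4484, 0.1834, 0.1984]
eef_rot: [1.493, 2.764, 0.001]
wrist_force: [-0.3, -0.2, 0.0]
grip_width: 0.0557
grasp_force: 0.0
```

{"method": "send_rows", "body": {
  "deltas": [
    [[0,0,0.059,-41,0,0,-0.3],[0,0,0.099,-76,-22,6,-0.3],[0,0,0.14,-111,-43,12,-0.3],[0,0,0.18,-146,-65,17,-0.3],[0,0,0.22,-181,-87,23,-0.3]]
  ]
}}

```text
clock: 2.5
eef_pos: [0.4747, -0.0157, 0.1752]
eef_rot: [1.785, 2.584, 0.001]
wrist_force: [0.5, 0.2, 0.2]
grip_width: 0.0555
grasp_force: 0.0
```

{"method": "send_rows", "body": {
  "deltas": [
    [[0,0,0.04,-39,-13,6,-0.3],[0,0,0.08,-78,-27,12,-0.3],[0,0,0.12,-116,-40,17,-0.3],[0,0,0.161,-155,-54,23,-0.3],[0,0,0.201,-194,-67,29,-0.3]]
  ]
}}

```text
clock: 3.0
eef_pos: [0.4807, -0.221, 0.1461]
eef_rot: [2.036, 2.392, 0.0]
wrist_force: [0.7, -0.1, -0.1]
grip_width: 0.0553
grasp_force: 0.0
```

```bash
python3 plan.py "[(.482,-.261,.14,7),(.482,-.261,.039,7)]"; python3 - <<'E'
from h import *
a=shot("top","t2.png"); b=shot("scene","s2.png")
A=cv2.resize(a[190:280,300:420],(480,360),interpolation=cv2.INTER_CUBIC);B=cv2.resize(b[200:310,270:400],(425,360),interpolation=cv2.INTER_CUBIC)
cv2.imwrite("pics/m2.png",np.hstack([A,B])[:,:750,::-1])
E
```

```text
now [ 0.4807 -0.221   0.1461] yaw 9.17 tilt [ 0. -0. -1.] t 3.0 w 0.0553 F [ 0.7 -0.1 -0.1] gf 0.0
[[0, 0, np.float64(0.038), -39.7, -5.1, 6.1], [0, 0, np.float64(0.038), -39.7, -5.1, 39.7], [0, 0, np.float64(0.038), -39.7, -5.1, 73.4], [0, 0, np.float64(0.038), -39.7, -5.1, 107.1]]
```

View pics/m2.png

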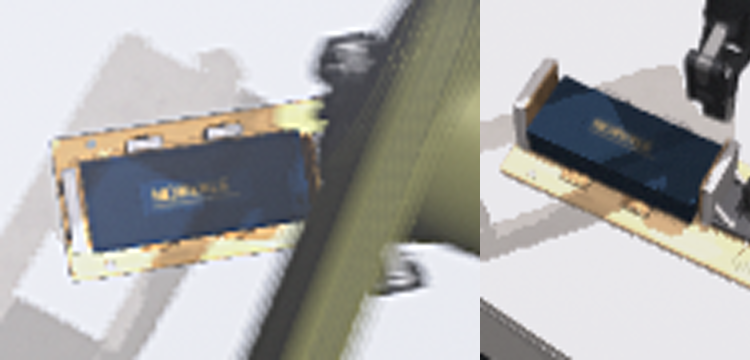

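Arm occludes the jig from above, and everything is still in place. I'll descend on the grip.

{"method": "send_rows", "body": {
  "deltas": [
    [[0,0,0.038,-40,-5,6,-0.3],[0,0,0.038,-40,-5,40,-0.3],[0,0,0.038,-40,-5,73,-0.3],[0,0,0.038,-40,-5,95,-0.3],[0,0,0.038,-40,-5,106,-0.3]]
  ]
}}

```text
clock: 3.6
eef_pos: [0.481, -0.2581, 0.0381]
eef_rot: [-2.077, -2.352, 0.001]
wrist_force: [-0.5, 0.4, 0.2]
grip_width: 0.0557
grasp_force: 0.0
```

{"method": "send_rows", "body": {
  "deltas": [
    [[0,0,0,0,0,0,1],[0,0,0,0,0,0,1],[0,0,0,0,0,0,1],[0,0,0,0,0,0,1],[0,0,0,0,0,0,1]]
  ],
  "force": 40
}}

```text
clock: 4.1
eef_pos: [0.483, -0.2598, 0.0411]
eef_rot: [2.078, 2.353, 0.0]
wrist_force: [0.8, -0.6, -0.2]
grip_width: -0.0003
grasp_force: 0.0
```

```bash
python3 - <<'E'
from h import *
s=env.read_state();print({k:np.round(s[k],4) for k in("eef_pos","eef_rot","wrist_force","wrist_torque","grip_width","grasp_force")})
b=shot("scene","s3.png")
cv2.imwrite("pics/m3.png",cv2.resize(b[200:320,270:420],None,fx=4,fy=4,interpolation=cv2.INTER_CUBIC)[:,:,::-1])
E
```

```text
{'eef_pos': array([ 0.483 , -0.2598,  0.0411]), 'eef_rot': array([2.0782e+00, 2.3535e+00, 5.0000e-04]), 'wrist_force': array([ 0.8179, -0.5675, -0.1888]), 'wrist_torque': array([0.0189, 0.0678, 0.0034]), 'grip_width': np.float64(-0.0003), 'grasp_force': np.float64(0.0)}
```

View pics/m3.png

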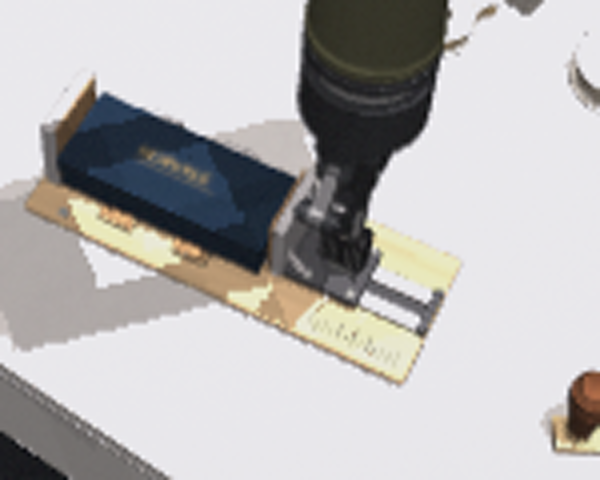

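```bash
python3 - <<'E'
from h import *
j=np.array([-np.sin(.122),np.cos(.122)])
X=[[.483,-.2598,.041],[.483,-.2598,.0705],[.483,-.2598,.10]]
print("tip in m3 crop",((w2pix("scene",X)-[270,200]+.5)*4).round(0).tolist(),"c2",((w2pix("scene",X)-[270,210]+.5)*5).round(0).tolist())
print("tip in c1",((w2pix("top",X)-[300,200]+.5)*6).round(0).tolist())
b=cv2.imread("pics/scene1.png")[235:285,325:390];c=cv2.imread("pics/s3.png")[235:285,325:390]
d=cv2.imread("pics/top1.png")[210:250,370:422]
f=lambda i,s:cv2.resize(i,s,interpolation=cv2.INTER_LANCZOS4)
cv2.imwrite("pics/m4.png",np.vstack([np.hstack([f(b,(390,300)),f(c,(390,300))]),np.hstack([f(d,(390,300)),np.zeros((300,390,3),np.uint8)])]))
print("tip in m4",((w2pix("scene",X)-[325,235]+.5)*6).round(0).tolist(),((w2pix("top",X)-[370,210]+.5)*7.5).round(0).tolist())
E
```

```text
tip in m3 crop [[342.0, 251.0], [346.0, 227.0], [350.0, 202.0]] c2 [[428.0, 264.0], [432.0, 233.0], [437.0, 202.0]]
tip in c1 [[553.0, 183.0], [566.0, 182.0], [580.0, 181.0]]
tip in m4 [[183.0, 166.0], [189.0, 130.0], [194.0, 92.0]] [[167.0, 154.0], [183.0, 153.0], [200.0, 152.0]]
```

View pics/m4.png

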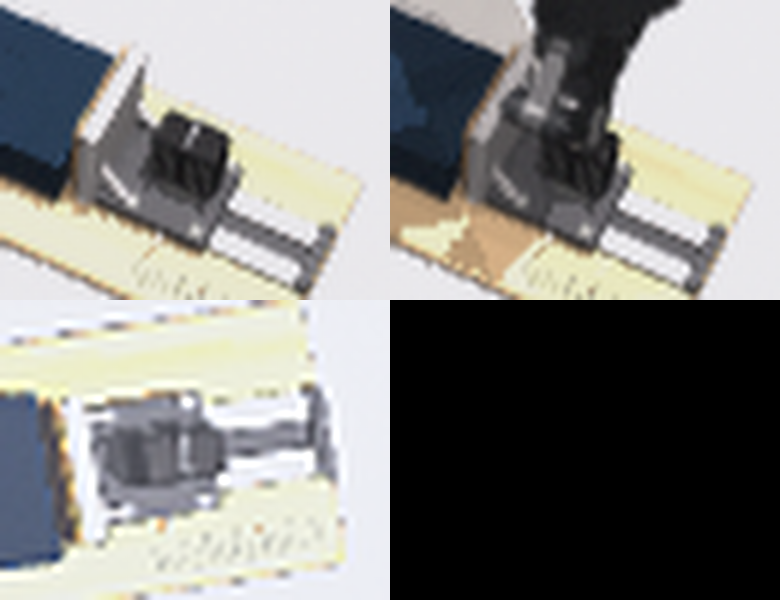

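The projection puts the closed tip right on the grip's middle, since the white line matches in both cameras. So the 0-width reading is suspect. I'll pull back 10 mm and watch the force.

{"method": "send_rows", "body": {
  "deltas": [
    [[0,0,0,-2,0,0,1],[0,0,0,-4,0,0,1],[0,0,0,-6,0,0,1],[0,0,0,-8,0,0,1],[0,0,0,-10,0,0,1]]
  ]
}}

```text
clock: 4.65
eef_pos: [0.4836, -0.2697, 0.04]
eef_rot: [-2.08, -2.355, 0.0]
wrist_force: [-0.9, 0.9, 0.4]
grip_width: -0.0001
grasp_force: 0.0
```

```bash
python3 - <<'E'
from h import *
s=env.read_state();print({k:np.round(s[k],4) for k in("eef_pos","wrist_force","wrist_torque","grip_width","grasp_force")})
a=cv2.imread("pics/scene1.png");c=shot("scene","s4.png")[:,:,::-1];d=cv2.imread("pics/s3.png")
f=lambda i:cv2.resize(i[235:285,325:390],(390,300),interpolation=cv2.INTER_LANCZOS4)
g=lambda i:cv2.convertScaleAbs(f(i),alpha=2.2,beta=10)
cv2.imwrite("pics/m5.png",np.hstack([g(d),g(c)]))
E
```

```text
{'eef_pos': array([ 0.4836, -0.2697,  0.04  ]), 'wrist_force': array([-0.8676,  0.9253,  0.3763]), 'wrist_torque': array([0.0016, 0.0006, 0.03  ]), 'grip_width': np.float64(-0.0001), 'grasp_force': np.float64(0.0)}
```

View pics/m5.png

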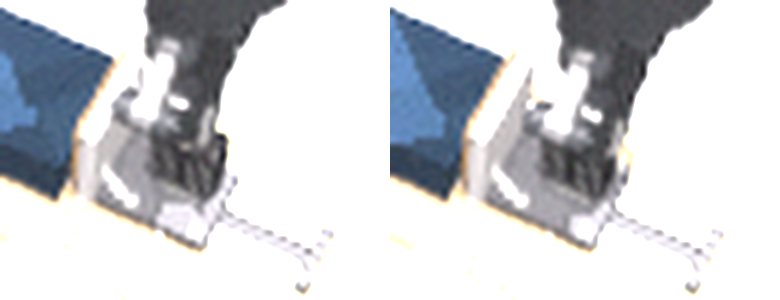

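```bash
python3 - <<'E'
from h import *
print(w2pix("scene",[[.2217,.5306,.198],[.4807,-.221,.1461],[.4807,-.221,.1761]]))
a=cv2.imread("pics/scene1.png")[110:170,10:80];c=cv2.imread("pics/s2.png")[190:260,310:380]
u=lambda i:cv2.convertScaleAbs(cv2.resize(i,(390,390),interpolation=cv2.INTER_CUBIC),alpha=2,beta=10)
cv2.imwrite("pics/m6.png",np.hstack([u(a),u(c)]))
p=w2pix("scene",[[.2217,.5306,.198]])[0];print((p-[10,110])*[390/70,390/60])
for z in (.1461,.1761): print((w2pix("scene",[[.4807,-.221,z]])[0]-[310,190])*390/70+[390,0])
E
```

```text
[[ 51.04106751 151.41532782]
 [344.09940379 232.33728033]
 [344.81585271 225.09114483]]
[228.65737614 269.19963083]
[579.98239252 235.87913329]
[583.97403653 195.50780693]
```

View pics/m6.png

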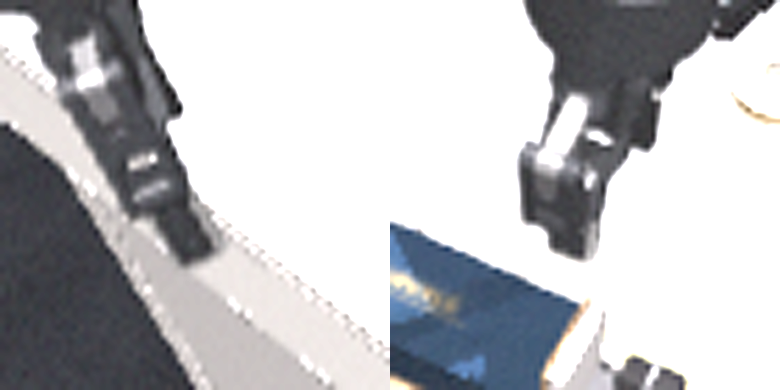

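I've viewed nine pictures so far. The fingers seem to be hidden behind the grip in the scene view, so I'll check that numerically.

```bash
python3 - <<'E'
from h import *
for f in("scene1","s3","s4"):
    g=cv2.imread(f"pics/{f}.png",0)[246:272,346:370]; print(f,"cols 346-369, rows 246-271")
    print("\n".join(" ".join(f"{v:3d}" for v in r) for r in g))
print(w2pix("scene",[[.483,-.2598,.041],[.483,-.2598,.0705]]))
print(env.get_calibration("scene"))
E
```

```text
scene1 cols 346-369, rows 246-271
233 228 120 206 231 232 232 233 232 232 232 232 232 232 232 232 233 232 232 232 233 232 232 232
232 178 109 212 231 233 232 232 232 232 232 233 232 232 232 232 233 232 232 232 232 232 232 232
226 116 108 228 230 232 232 232 232 232 232 233 232 232 232 232 232 232 232 232 232 232 232 232
166 106 133 219 220 231 231 232 232 232 232 232 232 232 233 232 232 232 232 232 232 232 232 232
112 100 130 226 229 227 223 232 231 232 233 232 233 232 232 232 232 233 232 232 232 232 232 232
105 102 143 226 228 229 230 230 226 232 231 230 232 232 232 232 232 232 232 232 232 232 232 232
101 103 221 227 227 228 228 222 226 228 217 218 230 230 232 232 232 232 232 232 232 232 232 232
101 102 177 225 227 227 218 136 172 217 224 228 225 221 231 231 232 232 232 232 232 232 232 232
 99  94 134 218 224 222 102  52  49  86 171 216 221 225 228 223 232 230 232 232 232 232 232 232
 98  82  53 102 215 171  67  52  50  50  48 113 130 171 217 225 229 219 231 231 230 232 232 232
 97  96  72  81 101  86  58  53  51  52  62 185  72  48  85 170 218 229 229 219 219 230 230 232
 98 100 10
[... 6197 characters left out ...]
  99  73  72  73  72  73  73  71  64  64  63  63  72 103 102  79 219 227 232 232 232 232 232
 51  64  69  72  72  72  74  72  70  72  74  73  72 104 104  92  85  88 158 221 225 232 232 232
 79  57  54  63  69  71  71  72  63  98 106 112 106 105 101  72 100 101 100  93 139 220 224 229
[[355.05310202 262.20473119]
 [355.945779   256.17598192]]
{'fx': 431.3960205387023, 'fy': 431.3960205387023, 'cx': 312.56517955205544, 'cy': 201.32956595818314, 'pose': array([[ 0.57717221,  0.63921553, -0.50820838, -0.04175287],
       [-0.81662166,  0.45091086, -0.36028942, -0.49875478],
       [-0.00114592,  0.62296301,  0.78225046,  1.00272379],
       [ 0.        ,  0.        ,  0.        ,  1.        ]])}
```

```bash
python3 - <<'E'
from h import *
def t(p,ang,w,dz):
    d=np.array([np.cos(np.radians(ang)),np.sin(np.radians(ang)),0])
    return [w2pix("scene",[np.array(p)+s*w*d+[0,0,dz]])[0].round(1).tolist() for s in(-1,1)]
for dz in(0,.01,.02,.03,.04):
    print(dz,"scene1",t([.2217,.5306,.1981],67.3,.045,dz),"s2",t([.4807,-.221,.1461],9.2,.03,dz))
for f,(r0,r1,c0,c1) in {"scene1":(138,156,30,62),"s2":(222,242,330,356)}.items():
    print(f,r0,c0); print("\n".join(" ".join(f"{v:3d}" for v in r) for r in cv2.imread(f"pics/{f}.png",0)[r0:r1,c0:c1]))
E
```

```text
0 scene1 [[54.7, 161.9], [47.5, 141.3]] s2 [[339.0, 241.8], [349.0, 223.2]]
0.01 scene1 [[52.9, 159.2], [45.7, 138.6]] s2 [[339.2, 239.4], [349.3, 220.8]]
0.02 scene1 [[51.0, 156.4], [43.9, 135.8]] s2 [[339.4, 237.1], [349.5, 218.3]]
0.03 scene1 [[49.1, 153.6], [42.0, 133.0]] s2 [[339.6, 234.6], [349.8, 215.9]]
0.04 scene1 [[47.2, 150.8], [40.1, 130.1]] s2 [[339.9, 232.2], [350.1, 213.3]]
scene1 138 30
 48  35  25  35  35  46  54  69  81  90  57  38  33  31 132 218 227 228 227 227 228 228 228 228 228 228 228 228 228 228 228 228
 83  39  31  30  53  76  88  77  60  49  42  34  32  30  77 136 222 227 228 228 228 227 228 228 228 228 228 228 228 228 228 229
111  51  35  37  79  63  52  46  45  36  34  28  25  25  66  73 189 219 227 227 228 228 228 228 228 228 228 228 228 228 228 228
108  74  38  33  35  42  37  34  32  27  28  24  23  25  75  81  91 133 216 224 227 228 228 227 228 227 228 228 228 228 228 228
 99  82  56  35  31  39  35  30  24  21  31  32  28  29  50  75  80  82 108 191 220 227 228 228 228 228 228 228 228 228 228 228
 92  94 105  50  52  71  62  58  32  32  29  30  31  2
[... 3000 characters left out ...]
 194 163 111  83  61  35  30  29  88  96 148 231 232 232 232 232 232 232 232
189 187 188 192 192 192 192 194 193 194 170 130 101  74  67  99 121 188 231 232 232 232 233 233 232 232
168 154 167 188 192 194 193 193 193 192 192 191 192 161 141 145 160 190 231 232 232 232 232 232 232 232
100 128 168 162 185 193 193 193 192 192 192 192 193 193 194 193 194 192 231 232 232 232 233 232 232 232
 33  39  62 110 143 183 192 194 192 191 191 192 193 194 194 194 196 193 231 232 232 232 232 232 232 232
 34  36  31  34  68 137 176 185 191 193 193 193 192 193 194 194 195 195 231 232 232 232 232 232 232 232
 36  32  32  35  32  35  67 138 175 182 186 193 191 192 194 191 191 194 231 232 232 232 232 232 233 232
```

The evidence, including existing pictures of the fingertips in the air, says the real tips end about 30 mm short of the stated TCP. I'll open, go lower in guarded steps, and try the grasp again.

{"method": "send_rows", "body": {
  "deltas": [
    [[0,0,0,4,0,0,-0.3],[0,0,0,9,0,0,-0.3],[0,0,0,9,0,0,-0.3],[0,0,0,9,0,5,-0.3],[0,0,0,9,0,10,-0.3]]
  ]
}}

```text
clock: 5.2
eef_pos: [0.4827, -0.2605, 0.0299]
eef_rot: [2.079, 2.355, 0.0]
wrist_force: [0.1, -0.1, 0.2]
grip_width: 0.0555
grasp_force: 0.0
```

```bash
python3 - <<'E'
from h import *
print(env.grip_depth,[a for a in dir(env) if a[0]!="_"])
s=env.read_state();print({k:np.round(s[k],4) for k in("eef_pos","wrist_force","joint_positions","grip_width","grasp_force")})
E
```

```text
0.0187 ['PlanningError', 'close_job', 'get_calibration', 'grip_depth', 'pinpoint', 'read_camera', 'read_state', 'search_frame']
{'eef_pos': array([ 0.4827, -0.2605,  0.0299]), 'wrist_force': array([ 0.0743, -0.0703,  0.2029]), 'joint_positions': array([-5.7180e-01,  4.5110e-01,  1.7721e+00, -1.0000e-04,  9.1780e-01,
       -6.9610e-01]), 'grip_width': np.float64(0.0555), 'grasp_force': np.float64(0.0)}
```

{"method": "send_rows", "body": {
  "deltas": [
    [[0,0,0,0,0,2,-0.3],[0,0,0,0,0,4,-0.3],[0,0,0,0,0,6,-0.3],[0,0,0,0,0,8,-0.3],[0,0,0,0,0,8,-0.3]]
  ]
}}

```text
clock: 5.7
eef_pos: [0.4823, -0.2604, 0.0218]
eef_rot: [-2.079, -2.354, 0.0]
wrist_force: [0.2, -0.3, -0.2]
grip_width: 0.0555
grasp_force: 0.0
```

{"method": "send_rows", "body": {
  "deltas": [
    [[0,0,0,0,0,0,0.2],[0,0,0,0,0,0,0.6],[0,0,0,0,0,0,1],[0,0,0,0,0,0,1],[0,0,0,0,0,0,1]]
  ]
}}

```text
clock: 6.2
eef_pos: [0.4822, -0.2606, 0.0224]
eef_rot: [2.079, 2.355, -0.001]
wrist_force: [-2.6, -0.2, 3.5]
grip_width: 0.0172
grasp_force: 41.7
```

```bash
python3 - <<'E'
from h import *
s=env.read_state();print({k:np.round(s[k],4) for k in("eef_pos","wrist_force","wrist_torque","grip_width","grasp_force")})
shot("scene","s5.png")
print("\n".join(" ".join(f"{v:3d}" for v in r) for r in cv2.imread("pics/s5.png",0)[250:272,346:370]))
E
```

```text
{'eef_pos': array([ 0.4822, -0.2606,  0.0224]), 'wrist_force': array([-2.6327, -0.2297,  3.467 ]), 'wrist_torque': array([-0.0522,  0.2921,  0.0496]), 'grip_width': np.float64(0.0172), 'grasp_force': np.float64(41.7321)}
 87  83  62  72 141 143 144 118  47  39  36  28  28  27  25  25  25 104 229 232 232 232 232 232
 84  83 107 119 143 144 143 110  42  32  23  29  30  30  28  29  30 163 230 232 232 232 232 232
 87  86 173 145 144 145 140  73  30  27  31  39  34  31  31  26  38 198 231 232 232 232 232 232
114 110 138 144 144 143 116  53  34  28  28  30  32  30  28  29  51 205 231 232 233 232 232 232
136 151 144 143 144 139  75  41  36  35  32  32  28  27  27  26  67 226 232 232 233 232 232 232
 55  90 141 143 144 107  70  54  39  36  38  27  29  27  27  24 100 212 231 230 230 232 232 232
 71 145 143 147 143  73 112 113  87  46  32  29  28  27  28  24 105 226 227 213 217 230 229 232
113 171 147 162 136  61 107 146 156  72  32  30  27  29  30  32  72 216 226 226 227 222 220 231
106 129 166 162 118  70  60  56  65  40  25  28  29  30  33  32  31 134 224 227 227 227 228 224
 86  98 106 128
[... 532 characters left out ...]
 104  97 191 225 227 226 225
 72  70  71  64  63  63  62  52  38  43  76  79  38  43  28  42  99 103  84 223 227 227 227 227
 83  75  71  71  65  63  70  79  68  50  51  46  20  48  29  64 100  90 158 226 226 227 226 226
115 103  75  71  65  62  63  68  71  76  67  55  40  38  52 104 104 102 229 232 223 227 227 223
147 138  79  72  72  64  63  63  64  64  65  77  54  64 101 104  94 200 231 232 232 232 226 203
107  99  74  73  73  65  64  65  72  64  74  74  63 102 105 101  79 220 226 232 232 232 232 232
 53  65  69  72  78  75  64  72 104  76 104 105  76 103 105  91  84  87 158 220 225 231 232 232
 81  57  53  63  96 104  75 104 107 105 106 112 106 104 100  72  99 101  98  94 139 221 225 229
```

Grasp confirmed: width 17 mm, 42 N, so the true tips are roughly 25 mm above the stated TCP. Now drawing the jaw back.

{"method": "send_rows", "body": {
  "deltas": [
    [[0,0,0,-4,0,0,1],[0,0,0,-9,0,0,1],[0,0,0,-15,0,0,1],[0,0,0,-21,0,0,1],[0,0,0,-27,0,0,1]]
  ]
}}

```text
clock: 6.75
eef_pos: [0.4855, -0.2866, 0.0224]
eef_rot: [-2.079, -2.354, -0.001]
wrist_force: [-1.8, 2.8, 6.1]
grip_width: 0.0169
grasp_force: 42.0
```

{"method": "send_rows", "body": {
  "deltas": [
    [[0,0,0,-3,0,0,1],[0,0,0,-5,0,0,1],[0,0,0,-7,0,0,1],[0,0,0,-9,0,0,1],[0,0,0,-10,0,0,1]]
  ]
}}

```text
clock: 7.25
eef_pos: [0.4868, -0.2966, 0.0224]
eef_rot: [-2.079, -2.354, -0.001]
wrist_force: [-2.8, 3.1, 5.5]
grip_width: 0.0173
grasp_force: 42.0
```

{"method": "send_rows", "body": {
  "deltas": [
    [[0,0,0,-1,0,0,1],[0,0,0,-2,0,0,1],[0,0,0,-3,0,0,1],[0,0,0,-3,0,0,1]]
  ]
}}

```text
clock: 7.65
eef_pos: [0.4872, -0.2996, 0.0224]
eef_rot: [-2.079, -2.354, -0.001]
wrist_force: [-1.0, 2.7, 6.1]
grip_width: 0.0168
grasp_force: 42.0
```

{"method": "send_rows", "body": {
  "deltas": [
    [[0,0,0,-1,0,0,1],[0,0,0,-2,0,0,1],[0,0,0,-3,0,0,1],[0,0,0,-3,0,0,1]]
  ]
}}

```text
clock: 8.05
eef_pos: [0.4874, -0.3017, 0.0224]
eef_rot: [-2.079, -2.353, -0.002]
wrist_force: [-1.6, 3.7, 6.1]
grip_width: 0.0172
grasp_force: 42.1
```

{"method": "send_rows", "body": {
  "deltas": [
    [[0,0,0,-1,0,0,1],[0,0,0,-2,0,0,1],[0,0,0,-2,0,0,1]]
  ]
}}

```text
clock: 8.35
eef_pos: [0.4874, -0.3017, 0.0224]
eef_rot: [-2.078, -2.35, -0.005]
wrist_force: [-0.4, 8.5, 9.6]
grip_width: 0.0169
grasp_force: 42.4
```

The end of the track is reached, so q = 0.045. I'll release and lift, then refine the upper-box pose.

{"method": "send_rows", "body": {
  "deltas": [
    [[0,0,0,4,0,0,1],[0,0,0,4,0,0,-0.3],[0,0,0,4,0,0,-0.3],[0,0,0,4,0,0,-0.3],[0,0,0,4,0,0,-0.3]]
  ]
}}

```text
clock: 8.85
eef_pos: [0.4877, -0.3014, 0.0219]
eef_rot: [2.08, 2.354, 0.0]
wrist_force: [-0.7, 0.5, 0.5]
grip_width: 0.0555
grasp_force: 0.0
```

{"method": "send_rows", "body": {
  "deltas": [
    [[0,0,0,0,0,-20,-1],[0,0,0,0,0,-60,-1],[0,0,0,0,0,-105,-1],[0,0,0,0,0,-150,-1],[0,0,0,0,0,-165,-1]]
  ]
}}

```text
clock: 9.35
eef_pos: [0.4902, -0.3031, 0.1924]
eef_rot: [2.074, 2.348, 0.002]
wrist_force: [1.6, -0.5, 0.2]
grip_width: 0.0853
grasp_force: 0.0
```

```bash
cat > up.py <<'E'
import h
from h import *
def fitup(ims,p0,z,thr=(70,85,100,120)):
    for cs in(("top",),("scene",),("top","scene")):
        for t in thr:
            h.navy=lambda im,t=t:(cv2.cvtColor(im,cv2.COLOR_RGB2GRAY)<t).astype(np.uint8)
            f,e=fit({c:ims[c] for c in cs},p0,z); print(cs,t,f.round(4),round(e,3))
E
python3 - <<'E'
from up import *
ims={c:shot(c,c+"6.png") for c in("top","scene")}
fitup(ims,[.436,.3127,-1.42],0)
from plan import plan
plan([(.46,.15,.187,50),(.436,.3127,.14,98.6)])
E
```

```text
('top',) 70 [ 0.4416  0.1519 -0.8372] 1.0
('top',) 85 [ 0.4353  0.3112 -1.4134] 0.337
('top',) 100 [ 0.4342  0.3127 -1.4132] 0.094
('top',) 120 [ 0.4348  0.3126 -1.4005] 0.074
('scene',) 70 [ 0.4373  0.3127 -1.3827] 0.125
('scene',) 85 [ 0.4361  0.3109 -1.4126] 0.114
('scene',) 100 [ 0.4366  0.3118 -1.3848] 0.09
('scene',) 120 [ 0.4358  0.312  -1.3846] 0.077
('top', 'scene') 70 [ 0.4355  0.3091 -1.3584] 11.393
('top', 'scene') 85 [ 0.4351  0.3126 -1.387 ] 0.453
('top', 'scene') 100 [ 0.4355  0.3124 -1.4004] 0.187
('top', 'scene') 120 [ 0.435   0.3124 -1.4019] 0.153
now [ 0.4896 -0.3027  0.1906] yaw 7.1 tilt [ 0.006 -0.004 -1.   ] t 9.45 w 0.0851 F [ 0.1  0.2 -0.6] gf 0.0
[[0, 0, np.float64(-0.068), 41.2, 2.4, 0.3], [0, 0, np.float64(-0.136), 82.3, 4.8, 0.7], [0, 0, np.float64(-0.204), 123.5, 7.2, 1.0], [0, 0, np.float64(-0.272), 164.7, 9.7, 1.3], [0, 0, np.float64(-0.34), 205.9, 12.1, 1.6]]
[[0, 0, np.float64(-0.068), 38.0, 16.0, 0.3], [0, 0, np.float64(-0.136), 76.0, 32.0, 0.7], [0, 0, np.float64(-0.204), 114.0, 48.1, 1.0], [0, 0, np.float64(-0.272), 152.0, 64.1, 1.3], [0, 0, np.float64(-0.34), 190.0, 80.1, 1.6]]
[[0, 0, np.float64(-0.068), 30.5, 27.8, 0.3], [0, 0, np.float64(-0.189), 49.1, 42.2, 7.0], [0, 0, np.float64(-0.31), 67.7, 56.5, 13.8], [0, 0, np.float64(-0.432), 86.2, 70.9, 20.5], [0, 0, np.float64(-0.553), 104.8, 85.3, 27.2]]
[[0, 0, np.float64(-0.121), 8.3, 22.0, 6.7], [0, 0, np.float64(-0.242), 16.5, 44.0, 13.4], [0, 0, np.float64(-0.364), 24.8, 66.0, 20.1]]
```

{"method": "send_rows", "body": {
  "deltas": [
    [[0,0,-0.068,41,2,0,-1],[0,0,-0.136,82,5,0,-1],[0,0,-0.204,123,7,0,-1],[0,0,-0.272,165,10,0,-1],[0,0,-0.34,206,12,0,-1]]
  ]
}}

```text
clock: 9.95
eef_pos: [0.4724, -0.0934, 0.1851]
eef_rot: [-1.647, -2.671, 0.001]
wrist_force: [0.9, -0.4, -0.1]
grip_width: 0.0858
grasp_force: 0.0
```

{"method": "send_rows", "body": {
  "deltas": [
    [[0,0,-0.068,38,16,0,-1],[0,0,-0.136,76,32,0,-1],[0,0,-0.204,114,48,0,-1],[0,0,-0.272,152,64,0,-1],[0,0,-0.34,190,80,0,-1]]
  ]
}}

```text
clock: 10.45
eef_pos: [0.4588, 0.1118, 0.1852]
eef_rot: [-1.17, -2.912, 0.003]
wrist_force: [0.5, -0.5, -0.3]
grip_width: 0.085
grasp_force: 0.0
```

{"method": "send_rows", "body": {
  "deltas": [
    [[0,0,-0.068,30,28,0,-1],[0,0,-0.189,49,42,7,-1],[0,0,-0.31,68,56,14,-1],[0,0,-0.432,86,71,20,-1],[0,0,-0.553,105,85,27,-1]]
  ]
}}

```text
clock: 10.95
eef_pos: [0.4425, 0.245, 0.1578]
eef_rot: [-0.327, -3.122, 0.003]
wrist_force: [-0.5, -0.2, -0.4]
grip_width: 0.0856
grasp_force: 0.0
```

{"method": "send_rows", "body": {
  "deltas": [
    [[0,0,-0.121,8,22,7,-1],[0,0,-0.242,16,44,13,-1],[0,0,-0.364,25,66,20,-1],[0,0,-0.38,25,66,20,-1]]
  ]
}}

```text
clock: 11.35
eef_pos: [0.4314, 0.3157, 0.1372]
eef_rot: [0.267, -3.126, 0.002]
wrist_force: [-1.1, -1.3, 0.5]
grip_width: 0.0855
grasp_force: 0.0
```

```bash
python3 plan.py "[(.4353,.3124,.10,99.8),(.4353,.3124,.03,99.8)]"
```

```text
now [0.4314 0.3157 0.1372] yaw 99.77 tilt [-0.004 -0.001 -1.   ] t 11.35 w 0.0855 F [-1.1 -1.3  0.5] gf 0.0
[[0, 0, np.float64(-0.0), -3.3, -3.9, 37.2], [0, 0, np.float64(-0.0), -3.3, -3.9, 72.2], [0, 0, np.float64(-0.0), -3.3, -3.9, 107.2]]
```

{"method": "send_rows", "body": {
  "deltas": [
    [[0,0,0,-2,-3,0,-1],[0,0,0,-2,-3,40,-1],[0,0,0,-2,-3,75,-1],[0,0,0,-2,-3,100,-1],[0,0,0,-2,-3,107,-1]]
  ]
}}

```text
clock: 11.85
eef_pos: [0.4338, 0.3088, 0.0303]
eef_rot: [0.256, -3.125, 0.005]
wrist_force: [-0.7, 0.1, 0.6]
grip_width: 0.0856
grasp_force: 0.0
```

{"method": "send_rows", "body": {
  "deltas": [
    [[0,0,0,0,0,4,-1],[0,0,0,0,0,8,-1],[0,0,0,0,0,12,-1],[0,0,0,0,0,16,-1],[0,0,0,0,0,16,-1]]
  ]
}}

```text
clock: 12.35
eef_pos: [0.436, 0.3117, 0.0173]
eef_rot: [-0.261, 3.13, 0.0]
wrist_force: [-0.6, 0.4, 0.0]
grip_width: 0.0855
grasp_force: 0.0
```

```bash
python3 plan.py "[(.4353,.3124,0,99.8)]"
```

```text
now [0.436  0.3117 0.0173] yaw 99.52 tilt [ 0.  0. -1.] t 12.35 w 0.0855 F [-0.6  0.4  0. ] gf 0.0
[[0, 0, np.float64(-0.005), 0.5, 0.8, 17.3]]
```

{"method": "send_rows", "body": {
  "deltas": [
    [[0,0,-0.005,0,1,4,-1],[0,0,-0.005,0,1,8,-1],[0,0,-0.005,0,1,12,-1],[0,0,-0.005,0,1,15,-1],[0,0,-0.005,0,1,17,-1]]
  ]
}}

```text
clock: 12.85
eef_pos: [0.4355, 0.3125, -0.0004]
eef_rot: [0.269, -3.13, 0.0]
wrist_force: [0.6, -0.3, -0.2]
grip_width: 0.0858
grasp_force: 0.0
```

{"method": "send_rows", "body": {
  "deltas": [
    [[0,0,0,0,0,2,-1],[0,0,0,0,0,4,-1],[0,0,0,0,0,6,-1],[0,0,0,0,0,8,-1],[0,0,0,0,0,8,-1]]
  ]
}}

```text
clock: 13.35
eef_pos: [0.4355, 0.3126, -0.0082]
eef_rot: [0.268, -3.13, 0.0]
wrist_force: [0.7, -0.2, 0.0]
grip_width: 0.0855
grasp_force: 0.0
```

{"method": "send_rows", "body": {
  "deltas": [
    [[0,0,0,0,0,2,-1],[0,0,0,0,0,4,-1],[0,0,0,0,0,6,-0.9],[0,0,0,0,0,8,-0.8],[0,0,0,0,0,8,-0.7]]
  ]
}}

```text
clock: 13.85
eef_pos: [0.4355, 0.3125, -0.0162]
eef_rot: [0.269, -3.13, 0.0]
wrist_force: [-0.7, 0.4, 0.4]
grip_width: 0.0727
grasp_force: 0.0
```

{"method": "send_rows", "body": {
  "deltas": [
    [[0,0,0,0,0,0,-0.5],[0,0,0,0,0,0,-0.3],[0,0,0,0,0,0,-0.1],[0,0,0,0,0,0,0.2]]
  ],
  "force": 30
}}

```text
clock: 14.25
eef_pos: [0.4357, 0.3125, -0.0157]
eef_rot: [-0.269, 3.13, -0.0]
wrist_force: [-1.1, -0.5, 2.2]
grip_width: 0.061
grasp_force: 33.3
```

```bash
python3 - <<'E'
from up import *
from plan import plan
plan([])
shot("scene","s7.png");shot("top","t7.png")
print("tip proj",[ (z,w2pix("scene",[[.4355-s*.171*.034,.3126+s*.985*.034,z]])[0].round(1).tolist()) for z in(.0,.01,.02,.03) for s in(-1,)])
g=cv2.imread("pics/s7.png",0)[178:206,176:214]
print("\n".join(" ".join(f"{v:3d}" for v in r) for r in g))
E
```

```text
now [ 0.4357  0.3125 -0.0157] yaw 99.81 tilt [ 0. -0. -1.] t 14.25 w 0.061 F [-1.1 -0.5  2.2] gf 33.3
tip proj [(0.0, [195.6, 189.8]), (0.01, [194.9, 187.7]), (0.02, [194.2, 185.6]), (0.03, [193.4, 183.4])]
 33  35  31  35  34  33  36  48  52  51  53  45  33  45  35  44  27  30  36  31  25  23  23  22  23  26  28  64 158 230 232 232 232 232 232 232 232 232
 34  33  33  32  33  34  48  63  61  54  46  38  33  60  41  30  29  36  44  32  27  23  19  24  28  22  42 157 230 232 232 232 232 232 231 231 232 232
 39  35  34  36  37  49  59  59  53  45  39  34  29  78  69  45  30  27  24  30  26  23  25  25  20  34 129 229 232 232 232 232 232 232 232 232 232 232
 40  34  34  33  44  58  62  54  47  39  35  34  35  56  76  63  34  28  25  28  24  24  24  23  27  98 229 232 232 232 232 232 232 232 232 233 232 232
 40  39  36  41  42  52  51  46  40  34  35  36  34  44  83  73  44  29  28  23  27  22  24  23  89 197 231 232 232 231 232 232 232 232 232 232 232 232
 42  38  44  59  54  44  41  41  34  34  34  33  33  33  79  79  56  32  28  23  32  24  24  65 196 231 232 232 232 232 232 232 232 2
[... 2662 characters left out ...]
 232 232 232 232 231 231 232 232 182 202 143 136 211 204 203 203 203 203 203 203 203 203 203
 25  28  20  24  23  20  23  61 162 166 230 232 232 232 232 232 232 232 232 232 232 225 228 202 202 173 201 203 202 202 204 203 204 204 202 202 203 204
 24  24  21  22  22  22  62 135 164 183 230 232 232 232 231 232 232 232 231 232 232 133 195 167 197 173 193 202 203 203 203 203 204 203 203 204 203 203
 25  25  26  26  21  45 135 166 167 230 232 231 232 232 232 232 231 232 232 232 232 158 200 203 178 181 143 199 204 203 203 202 204 203 203 202 203 203
 74  38  27  21  46 107 162 167 166 230 231 232 232 232 232 232 232 232 232 232 232 232 207 202 165 139 152 199 203 204 203 203 203 203 202 206 202 197
```

Box gripped at 61 mm, 33 N, with its underside at TCP + 15.7 mm. I'll plan the carry.

```bash
python3 - <<'E'
from plan import plan
plan([(.4357,.3125,.10,99.8),(.455,.12,.12,60),(.4683,-.1448,.12,7)],step=36,ang=7)
E
```

```text
now [ 0.4357  0.3125 -0.0157] yaw 99.81 tilt [ 0. -0. -1.] t 14.35 w 0.0611 F [-0.5 -3.   3.8] gf 33.4
[[0, 0, np.float64(0.0), 0.0, -0.0, -28.9], [0, 0, np.float64(0.0), 0.0, -0.0, -57.9], [0, 0, np.float64(0.0), 0.0, -0.0, -86.8], [0, 0, np.float64(0.0), 0.0, -0.0, -115.7], [0, 0, np.float64(0.116), 2.3, -32.2, -119.0]]
[[0, 0, np.float64(0.116), -1.4, -32.2, -3.3], [0, 0, np.float64(0.232), -2.9, -64.4, -6.7], [0, 0, np.float64(0.347), -4.3, -96.6, -10.0], [0, 0, np.float64(0.463), -5.8, -128.8, -13.3], [0, 0, np.float64(0.579), -7.2, -161.1, -16.7]]
[[0, 0, np.float64(0.116), -18.0, -27.8, 0.0], [0, 0, np.float64(0.231), -36.0, -55.7, 0.0], [0, 0, np.float64(0.347), -54.0, -83.5, 0.0], [0, 0, np.float64(0.463), -72.0, -111.3, 0.0], [0, 0, np.float64(0.578), -89.9, -139.2, 0.0]]
[[0, 0, np.float64(0.116), -30.3, -13.5, 0.0], [0, 0, np.float64(0.231), -60.6, -27.0, 0.0], [0, 0, np.float64(0.347), -90.8, -40.4, 0.0]]
```

{"method": "send_rows", "body": {
  "deltas": [
    [[0,0,0,0,0,-8,0.2],[0,0,0,0,0,-25,0.2],[0,0,0,0,0,-55,0.2],[0,0,0,0,0,-90,0.2],[0,0,0,0,0,-116,0.2]]
  ],
  "force": 40
}}

```text
clock: 14.85
eef_pos: [0.4361, 0.3132, 0.1021]
eef_rot: [-0.268, 3.129, 0.002]
wrist_force: [1.0, -0.5, -2.0]
grip_width: 0.0608
grasp_force: 45.5
```

{"method": "send_rows", "body": {
  "deltas": [
    [[0,0,0.116,2,-32,-3,0.2],[0,0,0.232,1,-64,-7,0.2],[0,0,0.347,-1,-97,-10,0.2],[0,0,0.463,-2,-129,-13,0.2],[0,0,0.579,-4,-161,-17,0.2]]
  ]
}}

```text
clock: 15.35
eef_pos: [0.4668, 0.1537, 0.1174]
eef_rot: [-0.643, -3.075, -0.001]
wrist_force: [0.6, 0.6, -1.4]
grip_width: 0.0606
grasp_force: 45.5
```

```bash
python3 - <<'E'
from plan import plan
plan([(.455,.10,.12,60),(.4683,-.1448,.12,7)],step=36,ang=7)
E
```

```text
now [0.4668 0.1537 0.1174] yaw 66.38 tilt [-0.  0. -1.] t 15.35 w 0.0606 F [ 0.6  0.6 -1.4] gf 45.5
[[0, 0, np.float64(0.056), -5.4, -27.0, -1.3], [0, 0, np.float64(0.111), -10.7, -53.9, -2.6], [0, 0, np.float64(0.227), -24.5, -81.3, -2.6], [0, 0, np.float64(0.343), -38.3, -108.7, -2.6], [0, 0, np.float64(0.458), -52.1, -136.0, -2.6]]
[[0, 0, np.float64(0.116), -24.5, -18.4, 0.0], [0, 0, np.float64(0.231), -48.9, -36.9, 0.0], [0, 0, np.float64(0.347), -73.4, -55.3, 0.0], [0, 0, np.float64(0.463), -97.9, -73.8, 0.0], [0, 0, np.float64(0.578), -122.3, -92.2, 0.0]]
```

{"method": "send_rows", "body": {
  "deltas": [
    [[0,0,0.056,-5,-27,-1,0.2],[0,0,0.111,-11,-54,-3,0.2],[0,0,0.227,-24,-81,-3,0.2],[0,0,0.343,-38,-109,-3,0.2],[0,0,0.458,-52,-136,-3,0.2]]
  ]
}}

```text
clock: 15.85
eef_pos: [0.4607, 0.0083, 0.1204]
eef_rot: [1.324, 2.849, 0.001]
wrist_force: [-0.0, 0.5, -2.0]
grip_width: 0.0609
grasp_force: 45.5
```

{"method": "send_rows", "body": {
  "deltas": [
    [[0,0,0.116,-24,-18,0,0.2],[0,0,0.231,-49,-37,0,0.2],[0,0,0.347,-73,-55,0,0.2],[0,0,0.463,-98,-74,0,0.2],[0,0,0.578,-122,-92,0,0.2]]
  ]
}}

```text
clock: 16.35
eef_pos: [0.4698, -0.1444, 0.1203]
eef_rot: [2.082, 2.353, 0.001]
wrist_force: [0.7, 0.3, -0.5]
grip_width: 0.061
grasp_force: 45.5
```

{"method": "send_rows", "body": {
  "deltas": [
    [[0,0,0,0,0,0,0.2],[0,0,0,0,0,0,0.2],[0,0,0,0,0,0,0.2]]
  ]
}}

```text
clock: 16.65
eef_pos: [0.4694, -0.1424, 0.12]
eef_rot: [-2.074, -2.358, -0.0]
wrist_force: [0.3, 0.0, -0.9]
grip_width: 0.0608
grasp_force: 45.5
```

```bash
python3 - <<'E'
from plan import plan
plan([(.4683,-.1448,.06,7)],step=36,ang=7)
from up import *
ims={c:shot(c,c+"8.png") for c in("top","scene")}
for z in(.125,.13,.135): 
  h.navy=lambda im:(cv2.cvtColor(im,cv2.COLOR_RGB2GRAY)<85).astype(np.uint8)
E
```

```text
now [ 0.4694 -0.1424  0.12  ] yaw 7.33 tilt [-0.001  0.001 -1.   ] t 16.65 w 0.0608 F [ 0.3  0.  -0.9] gf 45.5
[[0, 0, np.float64(0.003), -1.1, -0.7, 30.0], [0, 0, np.float64(0.006), -2.3, -1.4, 60.0]]
```

{"method": "send_rows", "body": {
  "deltas": [
    [[0,0,0.006,-2,-1.4,5,0.2],[0,0,0.006,-2,-1.4,25,0.2],[0,0,0.006,-2,-1.4,45,0.2],[0,0,0.006,-2,-1.4,58,0.2],[0,0,0.006,-2,-1.4,65,0.2]]
  ]
}}

```text
clock: 17.25
eef_pos: [0.4677, -0.1445, 0.0537]
eef_rot: [-2.08, -2.351, 0.001]
wrist_force: [0.4, 0.6, -0.5]
grip_width: 0.0608
grasp_force: 45.4
```

{"method": "send_rows", "body": {
  "deltas": [
    [[0,0,0,0,0,3,0.2],[0,0,0,0,0,6,0.2],[0,0,0,0,0,9,0.2],[0,0,0,0,0,9,0.2]]
  ]
}}

```text
clock: 17.65
eef_pos: [0.4689, -0.1455, 0.0462]
eef_rot: [2.083, 2.352, 0.0]
wrist_force: [-0.1, -0.1, -0.7]
grip_width: 0.0605
grasp_force: 45.4
```

```bash
python3 plan.py "[(.4683,-.1448,.0383,7)]"
```

```text
now [ 0.4689 -0.1455  0.0462] yaw 6.94 tilt [ 0. -0. -1.] t 17.65 w 0.0605 F [-0.1 -0.1 -0.7] gf 45.4
[[0, 0, np.float64(-0.001), 0.8, -0.5, 7.9]]
```

{"method": "send_rows", "body": {
  "deltas": [
    [[0,0,-0.001,0,-0.5,2,0.2],[0,0,-0.001,0,-0.5,4,0.2],[0,0,-0.001,0,-0.5,6,0.2],[0,0,-0.001,0,-0.5,7,0.2],[0,0,-0.001,0,-0.5,7,0.2]]
  ]
}}

```text
clock: 18.15
eef_pos: [0.4681, -0.1455, 0.0389]
eef_rot: [-2.082, -2.352, 0.0]
wrist_force: [-0.5, -0.1, -1.1]
grip_width: 0.061
grasp_force: 45.4
```

{"method": "send_rows", "body": {
  "deltas": [
    [[0,0,0,0,0,0.5,0.2],[0,0,0,0,0,1,0.2],[0,0,0,0,0,1,0.2]]
  ]
}}

```text
clock: 18.45
eef_pos: [0.4683, -0.1456, 0.0384]
eef_rot: [2.082, 2.353, 0.0]
wrist_force: [-1.0, 0.5, 2.4]
grip_width: 0.0607
grasp_force: 45.8
```

```bash
python3 plan.py "[]"
```

```text
now [ 0.4683 -0.1456  0.0384] yaw 6.99 tilt [ 0. -0. -1.] t 18.45 w 0.0607 F [-1.   0.5  2.4] gf 45.8
```

Contact shows at exactly the expected height, with Fz changing from −1.1 to +2.4 N. I'll release, lift, move aside and check that the boxes are flush.

{"method": "send_rows", "body": {
  "deltas": [
    [[0,0,0,0,0,0,0],[0,0,0,0,0,0,-0.5],[0,0,0,0,0,0,-0.7],[0,0,0,0,0,0,-0.8],[0,0,0,0,0,0,-0.8]]
  ]
}}

```text
clock: 18.95
eef_pos: [0.4683, -0.1455, 0.0381]
eef_rot: [2.082, 2.353, 0.0]
wrist_force: [0.2, -0.3, 0.3]
grip_width: 0.0771
grasp_force: 0.0
```

{"method": "send_rows", "body": {
  "deltas": [
    [[0,0,0,0,0,-15,-0.8],[0,0,0,0,0,-40,-0.8],[0,0,0,0,0,-75,-0.8],[0,0,0,-30,0,-110,-0.8],[0,0,0,-75,0,-110,-0.8]]
  ]
}}

```text
clock: 19.45
eef_pos: [0.4804, -0.2204, 0.1532]
eef_rot: [2.072, 2.35, 0.005]
wrist_force: [2.5, -0.7, -0.3]
grip_width: 0.0771
grasp_force: 0.0
```

{"method": "send_rows", "body": {
  "deltas": [
    [[0,0,0,-45,0,0,-0.8],[0,0,0,-90,0,0,-0.5],[0,0,0,-90,0,0,-0.3]]
  ]
}}

```text
clock: 19.75
eef_pos: [0.4899, -0.3156, 0.1483]
eef_rot: [2.083, 2.345, -0.002]
wrist_force: [0.5, 0.0, 0.3]
grip_width: 0.0555
grasp_force: 0.0
```

```bash
python3 - <<'E'
from h import *
from plan import plan
plan([(.4877,-.3014,.10,7),(.4877,-.3014,.022,7)])
a=shot("top","t9.png"); b=shot("scene","s9.png")
A=cv2.resize(a[195:275,295:385],None,fx=4.4,fy=4.4,interpolation=cv2.INTER_CUBIC);B=cv2.resize(b[205:285,270:360],None,fx=4.4,fy=4.4,interpolation=cv2.INTER_CUBIC)
cv2.imwrite("pics/m9.png",np.hstack([A,B])[:,:,::-1])
E
```

```text
now [ 0.4899 -0.3156  0.1483] yaw 6.76 tilt [ 0.003 -0.005 -1.   ] t 19.75 w 0.0555 F [0.5 0.  0.3] gf 0.0
[[0, 0, np.float64(-0.002), 7.2, -0.3, 24.2], [0, 0, np.float64(-0.004), 14.4, -0.5, 48.3], [0, 0, np.float64(-0.004), 14.4, -0.5, 87.3], [0, 0, np.float64(-0.004), 14.4, -0.5, 126.3]]
```

View pics/m9.png

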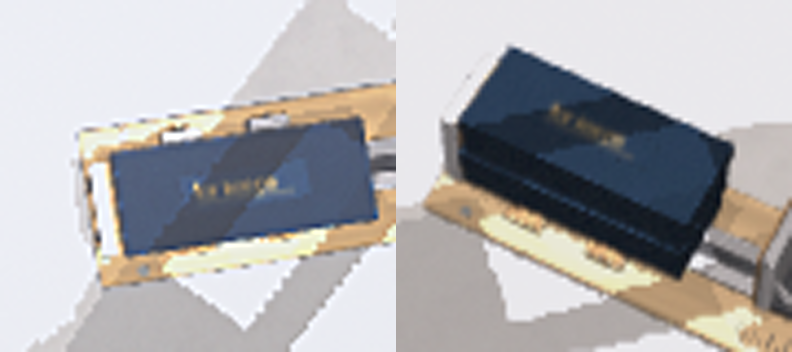

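The upper box sits neatly on the lower one with the long sides visually flush (top crop centre near (240,185)). A numeric check follows, then I regrasp the grip.

```bash
python3 - <<'E'
import h
from h import *
t9=cv2.imread("pics/t9.png")[:,:,::-1];t1=cv2.imread("pics/top1.png")[:,:,::-1]
j=np.array([-np.sin(.122),np.cos(.122)]);ix=np.array([j[1],-j[0]])
for n,im,p,z in(("low",t1,[.4675,-.1404,.122],.02),("upper(top face)",t9,[.468,-.145,.122],.054)):
    # fit only; hull of box alone (upper: silhouette nearly all top face)
    f,e=fit({"top":im},p,z); d=f[:2]-[.4877,-.3015]; print(n,f.round(4),round(e,3),"across",round(d@ix*1e3,2),"along",round(d@j*1e3,1))
E
python3 plan.py "[(.4877,-.3014,.10,7),(.4877,-.3014,.022,7)]"
```

```text
low [ 0.4671 -0.1406  0.1211] 0.044 across -0.85 along 162.3
upper(top face) [ 0.4685 -0.1421  0.1136] 0.04 across 0.39 along 160.6
now [ 0.488  -0.3101  0.1475] yaw 6.86 tilt [-0.001  0.001 -1.   ] t 19.85 w 0.0554 F [ 0.3  0.3 -0.2] gf 0.0
[[0, 0, np.float64(-0.001), 4.3, 0.4, 23.8], [0, 0, np.float64(-0.002), 8.7, 0.8, 47.5], [0, 0, np.float64(-0.002), 8.7, 0.8, 86.5], [0, 0, np.float64(-0.002), 8.7, 0.8, 125.5]]
```

{"method": "send_rows", "body": {
  "deltas": [
    [[0,0,-0.004,12,0,24,-0.3],[0,0,-0.004,12,0,55,-0.3],[0,0,-0.004,12,0,70,-0.3],[0,0,-0.004,12,0,75,-0.3],[0,0,-0.004,12,0,75,-0.3]]
  ]
}}

```text
clock: 20.35
eef_pos: [0.4862, -0.2958, 0.0725]
eef_rot: [-2.074, -2.356, 0.0]
wrist_force: [0.2, 0.2, -0.3]
grip_width: 0.0554
grasp_force: 0.0
```

```bash
python3 plan.py "[(.4877,-.3014,.022,7)]"
```

```text
now [ 0.4862 -0.2958  0.0725] yaw 7.28 tilt [-0.002  0.001 -1.   ] t 20.35 w 0.0554 F [ 0.2  0.2 -0.3] gf 0.0
[[0, 0, np.float64(0.002), -2.9, 0.4, 25.3], [0, 0, np.float64(0.005), -5.7, 0.8, 50.5]]
```

The fits agree to about 1 mm across and under 0.5° in yaw, which is within their noise. Regrasping the grip.

{"method": "send_rows", "body": {
  "deltas": [
    [[0,0,0.005,-5.7,0.8,15,-0.3],[0,0,0.005,-5.7,0.8,30,-0.3],[0,0,0.005,-5.7,0.8,42,-0.3],[0,0,0.005,-5.7,0.8,50,-0.3],[0,0,0.005,-5.7,0.8,50,-0.3]]
  ]
}}

```text
clock: 20.85
eef_pos: [0.4876, -0.3025, 0.0219]
eef_rot: [-2.082, -2.35, 0.0]
wrist_force: [-0.1, -0.2, 0.0]
grip_width: 0.0552
grasp_force: 0.0
```

{"method": "send_rows", "body": {
  "deltas": [
    [[0,0,0,0,0,0,0.2],[0,0,0,0,0,0,0.6],[0,0,0,0,0,0,1],[0,0,0,0,0,0,1]]
  ],
  "force": 40
}}

```text
clock: 21.25
eef_pos: [0.4877, -0.3034, 0.024]
eef_rot: [2.082, 2.352, -0.002]
wrist_force: [-4.6, -1.9, 5.8]
grip_width: 0.0172
grasp_force: 41.1
```

{"method": "send_rows", "body": {
  "deltas": [
    [[0,0,0,3,0,0,1],[0,0,0,8,0,0,1],[0,0,0,14,0,0,1],[0,0,0,20,0,0,1],[0,0,0,25,0,0,1]]
  ]
}}

```text
clock: 21.75
eef_pos: [0.4846, -0.2791, 0.0239]
eef_rot: [2.082, 2.352, -0.003]
wrist_force: [-4.6, -3.6, 5.0]
grip_width: 0.0168
grasp_force: 41.1
```

```bash
python3 plan.py "[(.4822,-.2566,.022,7)]"
```

```text
now [ 0.4846 -0.2791  0.0239] yaw 6.98 tilt [-0.001 -0.002 -1.   ] t 21.75 w 0.0168 F [-4.6 -3.6  5. ] gf 41.1
[[0, 0, np.float64(-0.0), 22.6, 0.4, 1.9]]
```

{"method": "send_rows", "body": {
  "deltas": [
    [[0,0,0,3,0,0,1],[0,0,0,6,0,0,1],[0,0,0,9,0,0,1],[0,0,0,11,0,0,1],[0,0,0,12,0,0,1]]
  ]
}}

```text
clock: 22.25
eef_pos: [0.4831, -0.267, 0.0239]
eef_rot: [2.082, 2.352, -0.003]
wrist_force: [-5.7, -3.1, 6.0]
grip_width: 0.0173
grasp_force: 41.2
```

{"method": "send_rows", "body": {
  "deltas": [
    [[0,0,0,1,0,0,1],[0,0,0,2,0,0,1],[0,0,0,3,0,0,1],[0,0,0,4,0,0,1],[0,0,0,4,0,0,1]]
  ]
}}

```text
clock: 22.75
eef_pos: [0.4826, -0.2631, 0.0239]
eef_rot: [2.082, 2.352, -0.003]
wrist_force: [-5.1, -2.4, 6.5]
grip_width: 0.0169
grasp_force: 41.2
```

{"method": "send_rows", "body": {
  "deltas": [
    [[0,0,0,0.7,0,0,1],[0,0,0,1.4,0,0,1],[0,0,0,2,0,0,1],[0,0,0,2,0,0,1]]
  ]
}}

```text
clock: 23.15
eef_pos: [0.4824, -0.2615, 0.0239]
eef_rot: [2.081, 2.352, -0.003]
wrist_force: [-5.9, -3.4, 5.3]
grip_width: 0.0169
grasp_force: 41.2
```

{"method": "send_rows", "body": {
  "deltas": [
    [[0,0,0,0.5,0,0,1],[0,0,0,1,0,0,1],[0,0,0,1.5,0,0,1],[0,0,0,1.5,0,0,1]]
  ]
}}

```text
clock: 23.55
eef_pos: [0.4822, -0.2603, 0.0239]
eef_rot: [2.081, 2.352, -0.004]
wrist_force: [-5.7, -4.7, 5.6]
grip_width: 0.0168
grasp_force: 41.1
```

{"method": "send_rows", "body": {
  "deltas": [
    [[0,0,0,0.5,0,0,1],[0,0,0,1,0,0,1],[0,0,0,1,0,0,1]]
  ]
}}

```text
clock: 23.85
eef_pos: [0.4822, -0.2598, 0.0239]
eef_rot: [2.08, 2.352, -0.005]
wrist_force: [-6.1, -5.2, 5.3]
grip_width: 0.017
grasp_force: 41.0
```

{"method": "send_rows", "body": {
  "deltas": [
    [[0,0,0,0.5,0,0,1],[0,0,0,1,0,0,1],[0,0,0,1,0,0,1]]
  ]
}}

```text
clock: 24.15
eef_pos: [0.4822, -0.2598, 0.024]
eef_rot: [2.079, 2.351, -0.006]
wrist_force: [-6.4, -8.7, 3.0]
grip_width: 0.0169
grasp_force: 40.9
```

The jaw has stalled at 8.7 N with no further motion, so it is snug. Releasing and retreating.

{"method": "send_rows", "body": {
  "deltas": [
    [[0,0,0,0,0,0,0.4],[0,0,0,0,0,0,-0.1],[0,0,0,0,0,0,-0.3],[0,0,0,0,0,0,-0.3],[0,0,0,0,0,0,-0.3]]
  ]
}}

```text
clock: 24.65
eef_pos: [0.483, -0.2565, 0.0231]
eef_rot: [2.083, 2.352, 0.0]
wrist_force: [-0.1, -0.1, 0.3]
grip_width: 0.0555
grasp_force: 0.0
```

{"method": "send_rows", "body": {
  "deltas": [
    [[0,0,0,-1,0,-15,-0.3],[0,0,0,-1,0,-40,-0.3],[0,0,0,-1,0,-80,-0.3],[0,0,0,-1,0,-125,-0.3],[0,0,0,-1,0,-170,-0.3]]
  ]
}}

```text
clock: 25.15
eef_pos: [0.4825, -0.2572, 0.1944]
eef_rot: [-2.082, -2.351, 0.0]
wrist_force: [0.9, -1.0, 0.4]
grip_width: 0.0555
grasp_force: 0.0
```

{"method": "send_rows", "body": {
  "deltas": [
    [[0,0,0,-45,0,0,-0.3],[0,0,0,-90,0,0,-0.3],[0,0,0,-135,0,0,-0.3],[0,0,0,-160,0,0,-0.3],[0,0,0,-160,0,0,-0.3]]
  ]
}}

```text
clock: 25.65
eef_pos: [0.5025, -0.4205, 0.1924]
eef_rot: [2.085, 2.347, -0.002]
wrist_force: [-0.4, -0.1, 0.6]
grip_width: 0.0558
grasp_force: 0.0
```

```bash
python3 - <<'E'
from h import *
j=np.array([-np.sin(.122),np.cos(.122)]);ix=np.array([j[1],-j[0]])
im=shot("top","t10.png"); sc=shot("scene","s10.png")
f,e=fit({"top":im},[.468,-.143,.122],.054); d=f[:2]-[.4877,-.3015]; print("upper",f.round(4),round(e,3),"across",round(d@ix*1e3,2),"along",round(d@j*1e3,1))
for c in("top","scene"):
    print(c,[(np.round(pix2w(c,r["position"],.0565),4).tolist(),round(r["conf"],2)) for r in env.pinpoint(c,"jaw_grip")[:2]],[np.round(r["position"]).tolist() for r in env.pinpoint(c,"letter_stamp")[:1]])
# flush check: gray profile along vertical line on the front side, scene: edges of front faces, upper & lower, near +y and -y ends
o=f[:2]; 
for name,z in(("lower",.037),("upper",.071)):
    for s in(-.05,0,.05):
        P=[np.r_[(o+s*j-a*ix),z] for a in np.arange(.025,.045,.002)]
        uv=w2pix("scene",P); g=cv2.cvtColor(sc,cv2.COLOR_RGB2GRAY)
        print(name,s,[int(g[int(round(v)),int(round(u))]) for u,v in uv])
E
```

```text
upper [ 0.4677 -0.1402  0.1275] 0.041 across -0.19 along 162.6
top [([0.4886, -0.2591, 0.0565], 0.9)] [[237.0, 448.0]]
scene [([0.4717, -0.2605, 0.0565], 0.61)] [[308.0, 414.0]]
lower -0.05 [31, 29, 29, 29, 26, 24, 38, 150, 150, 228]
lower 0 [29, 29, 27, 27, 24, 24, 37, 131, 131, 159]
lower 0.05 [28, 28, 26, 26, 26, 35, 35, 89, 111, 176]
upper -0.05 [26, 28, 25, 25, 27, 24, 26, 33, 37, 27]
upper 0 [32, 27, 27, 27, 24, 24, 28, 49, 49, 26]
upper 0.05 [29, 29, 26, 26, 26, 28, 28, 36, 36, 25]
```

```bash
python3 -c "
from rig import env; print(env.close_job())"
```

```text
the job is handed in; nothing more can be done
None
```

I handed the job in at about 26 s: jaw slid fully back, second box set on the first with long sides flush to about 1 mm by camera fit, then the jaw run home until it stalled at about 9 N, with the stamp and spools left untouched; no verdict came back.

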